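Send two used stamps through the tip bucket into the wash tub

ROBOT

A 6-joint arm with a two-finger parallel gripper is mounted at the origin on the work surface. World frame = base frame: x ahead of the robot, y to its left, z up, the work surface at z = 0. Lengths are in mm, angles in degrees, forces in N, time in s.
With the tool pointing down it reaches from about 350 to 850 mm from the base axis. Payload 8.1 kg.
Tool frame: the origin (TCP) lies at the very end of the fingers, on their centre line; the grasp point (between the pads) lies 19 mm behind it (r.grip_point_offset is the distance from the TCP to the grasp point, in mm); z points along the fingers, y is the line along which they close (so a half turn about z gives the same grasp; the last joint's range is limited). The gripper opens to 85 mm and grips with 20 to 120 N. Pads are 22 mm wide; open, the fingers measure 114 mm over their backs; the gripper's body (76 mm by 85 mm) begins 54 mm behind the grasp point. The pads swing forward as they close: fully open they stand 13 mm farther back than shut.
Start: joints at [70.623, 7.471, 85.268, -0, 87.261, -4.893], TCP at [150.047, 580.94, 231.292] pointing down, gripper open.
Joint ranges: [-169.43, 169.43], [-51.17, 129.36], [1.28, 143.12], [-76.62, 256.62], [0, 156.53], [-152.29, 152.29]. Speed limits (degrees/s): [136.94, 136.94, 159.86, 180, 180, 180].

INTERFACE

Orientations are given as [roll, pitch, yaw] about the fixed x, y, z axes, in that order (R = Rz(yaw) Ry(pitch) Rx(roll)).
In Python, from bench import status, eyes, r gives the robot as it stands.
- The arm moves only by the shell command python3 -m handwheel 'ROWS' [FORCE]. ROWS is a JSON object whose one key "series" holds a list that holds one entry, the list of rows, each a list of 7 numbers: the shift along the tool's x, y, z in cm, then the turn, a rotation vector about the tool's x, y, z in rad, then the opening, from 0 (shut) to 1 (fully open). In form: {"series": [[[tx, ty, tz, rx, ry, rz, claw], ...]]}. A call has 1 to 12 rows; each row is the pose to reach, as a shift and turn from the pose commanded when the call began, along the tool's axes at that moment; what a row does not reach only later rows make up. A row lasts 1/8 s, in which the tool goes at most 62.5 mm and 10.7 degrees, less where a joint would pass 70% of its speed; a pose out of reach is approached as far as the arm can. A call with a gripper value outside its range is refused whole. The fingers move at their own pace and stop on an object; FORCE is the grip in N (left out, the last holds). Time passes only in rows, so rows that repeat a pose let the fingers close. It gives the time, the measured TCP pose, the force, the opening and the grip force at its end, in the units of the state.
- status.sense(): the state, without advancing time (a new reading comes with each control period).
- eyes.snapshot(name): name is "scene" or "top" or "wrist"; returns a dict with "img" (420x560x3 uint8, red, green, blue), "mtx" (3x3 intrinsics, pixels), "k1" (the pictures are not rectified: a ray, as slopes to the right and down, at radius r is drawn at 1 + k1 r^2 times it, then the intrinsics apply), "R" (3x3) and "t" (3): a world point X has camera coordinates R X + t. Camera axes: x right, y down, z forward; pixel columns grow to the right and rows downward; lengths in mm; the calibration is good to about 2 mm. A picture is of the moment at which its call begins. There is no depth.
- r.hand_in(): hands the job in; it is judged then, once.
The state is a dict: "time": time; "joint_pos": joint angles; "qd": joint speeds; "joint_efforts": joint torques, N m; "tool_pos": TCP position; "tcp_rot": TCP orientation; "ft_force": force on the tool from outside, world axes, zero at the start; "wrist_torque": the same for the moment, N m; "finger_gap": finger opening in mm; "grip_force": force on a finger pad.
Only numpy, scipy, OpenCV 4.12 (cv2) and the standard library are available. Lean on these libraries where they do the work, as an engineer would, in place of code of your own. Each camera call takes 0.05 s, during which the arm holds its last target. There are 200 camera calls.

TASK

Put the two square-footed stamps side by side into the tip bucket, one at a time, setting them down lightly so that the weight of the two together, and nothing else, trips the bucket and dumps both into the wash tub. Then swing the empty bucket back upright, ready for the next load. Leave the round-footed stamp where it stands.

Things in the scene. Friction and masses are not known exactly. Their poses are not given: they have to be found in the camera images.
- stamp_a: Hand stamp for printing, with a SQUARE foot: brass plate 46 x 46 mm, 12 mm thick, under a wooden block 43 x 43 mm that ends 30 mm up; on it a dark turned wooden knob, upright cylinder 28 mm across from 46 to 69 mm up, top at 72 mm. About 250 g. Stands on the table. Origin: centre of the underside, z up, x and y square to the foot's sides.
- stamp_b: The other square-footed hand stamp, the same as stamp_a.
- round_stamp: A similar hand stamp that stays where it is: its foot is a ROUND disc 52 mm across; same knob, same height.
- tub: Grey plastic wash tub fixed to the table, an aluminium tip bucket hung over it between two steel posts. Origin: on the table below the hinge; x is the way the bucket tips, y runs along the hinge, z up. Tub x -90 to 190, y -115 to 115 mm, walls 6 mm thick, 60 mm high. Posts at y = +-119 mm, 227 mm high. Hinge at x = 0, z = 215 mm.
- bucket_floor (a point): On the bucket's flat floor, 71 mm (x) by 152 mm (y), at its centre; axes as the tub's when upright, then 61 mm ahead of the hinge and 195 mm above the table. Stamps fit at y = +37 and -37 mm, feet square to the bucket. Back wall and side walls 48 mm high; the front is a lip sloping up at 40 degrees, 25 mm high.
- counterweight (a point): Centre of the dark steel counterweight bar behind the hinge: 30 mm thick, 100 mm long along the hinge. In the tub's frame at x = -67, z = 228 mm with the bucket upright; tipped, it stands above the hinge at x = 31, z = 276 mm. Pushing it with 2 to 5 N against the tub's x, by some 100 mm, swings the bucket back.
- tipper (a joint): Tilt of the bucket: 0 upright on its stop (start), 1.85 rad tipped forward on the other stop, mouth down. One stamp does not trip it, but one stamp and a push of about 1 N would: let go a few mm above the floor, do not press. Two stamps trip it. Tipped it stays so, even empty; swung back below about 1.2 rad it falls home by itself.
Not all that is in view belongs to the job. Leave any green look-alike of the stamp_a alone.

How it is judged:
By the outcome, as a careful person would: the job done as asked, in the order asked, and still so for the second after the job is handed in, with the robot touching nothing.
It also fails if it takes over 61 s, if anything falls off the work surface, if the arm or the gripper's body presses on something with over 40 N, if the wrist force passes 120 N, or if a joint passes its speed limit or range.

## Working session

There is one attempt and no reset: what is moved stays moved. The work goes in short steps, Python scripts to look and compute and a shell command to move; the robot and the scene stay as the last step left them, time stands still between calls to the robot, and variables do not carry over. Pictures are saved under pics/ and viewed, at most 10 in all, crops included, and the job is handed in when it is done.

```bash
ls; mkdir -p pics; cat > h.py <<'E'
import numpy as np, cv2
from bench import status, eyes, r
from scipy.spatial.transform import Rotation as Ro
def snap(n):
    return eyes.snapshot(n)
def ray(c,u,v):
    K=np.array(c["mtx"],float);k=float(c["k1"])
    d=np.linalg.inv(K)@[u,v,1.];p=d[:2].copy();q=p.copy()
    for _ in range(30): q=p/(1+k*(q@q))
    R=np.array(c["R"]);t=np.array(c["t"]).ravel()
    return -R.T@t, R.T@np.array([q[0],q[1],1.])
def onz(c,u,v,z):
    o,d=ray(c,u,v); return o+d*(z-o[2])/d[2]
def proj(c,X):
    R=np.array(c["R"]);t=np.array(c["t"]).ravel();x=R@np.array(X,float)+t
    s=x[:2]/x[2];s=s*(1+c["k1"]*(s@s));K=np.array(c["mtx"])
    return (K@[s[0],s[1],1])[:2]
def save(n,img): cv2.imwrite("pics/"+n,cv2.cvtColor(img,cv2.COLOR_RGB2BGR))
E
python3 - <<'E'
from h import *
import pickle
C={n:snap(n) for n in("scene","top")}
pickle.dump(C,open("c0.pkl","wb"))
save("a.png",C["top"]["img"]);save("b.png",C["scene"]["img"])
s=status.sense();print(s["time"],s["tool_pos"],s["tcp_rot"],s["finger_gap"])
for n in C: print(n,C[n]["mtx"],C[n]["k1"],-np.array(C[n]["R"]).T@np.array(C[n]["t"]).ravel())
E
```

```text
pics
0.1 [149.8913841  580.46092605 230.34816953] [-1.79905726e+02 -7.60946699e-03  1.65515044e+02] 85.58929532128803
scene [[379.98704745   0.         282.37704731]
 [  0.         379.98704745 210.63144165]
 [  0.           0.           1.        ]] -0.08597941361272632 [1007.20867548 -390.20996509  773.69493354]
top [[493.97411928   0.         277.60457103]
 [  0.         493.97411928 215.59143817]
 [  0.           0.           1.        ]] 0.0059487114589389925 [ 333.02967055  -58.45922079 1066.68237948]
```

View pics/a.png

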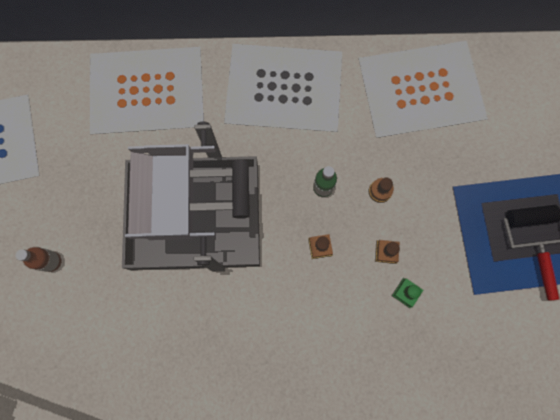

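View pics/b.png

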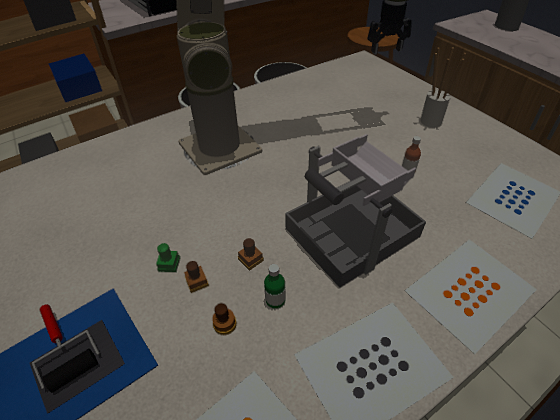

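The top view shows three brown stamps: (321,246), (388,251) and (382,189). The one at (382,189) looks round and stays. The stamp at (408,293) is the green look-alike. The tub is around (190,210), and the bucket tips towards the left of the image. I'll confirm which is which with a crop and measure.

```bash
python3 - <<'E'
from h import *
import pickle
C=pickle.load(open("c0.pkl","rb"));c=C["top"];s=C["scene"]
im=c["img"];hsv=cv2.cvtColor(im,cv2.COLOR_RGB2HSV)
m=cv2.inRange(hsv,(4,110,60),(22,255,255));m[:130]=0;m[:,:280]=0;m[:,450:]=0
n,l,st,ce=cv2.connectedComponentsWithStats(m)
for i in range(1,n):
    if st[i,4]<60: continue
    cn=cv2.findContours((l==i).astype('uint8'),0,2)[0][0][:,0].astype(float)
    for z in (30,):
        w=np.array([onz(c,u,v,z)[:2] for u,v in cn],np.float32)
        print(st[i],z,cv2.minAreaRect(w))
# knobs
for u,v in ((322,244),(391,249),(385,185)): print("knob",onz(c,u,v,72).round(1))
A=cv2.resize(im[160:310,290:430],None,fx=2.8,fy=2.8,interpolation=2)
B=cv2.resize(s["img"][225:345,150:300],None,fx=2.6,fy=2.6,interpolation=2)
H=max(A.shape[0],B.shape[0]);f=lambda x:cv2.copyMakeBorder(x,0,H-x.shape[0],0,0,0)
save("c.png",np.hstack([f(A),f(B)]))
T=cv2.resize(im[110:280,110:270],None,fx=3.5,fy=3.5,interpolation=2)
save("d.png",cv2.convertScaleAbs(T,alpha=1.7))
E
```

```text
[369 179  24  23 228] 30 ((589.3817749023438, -283.28143310546875), (44.07567596435547, 47.147483825683594), 43.71921920776367)
[309 235  23  23 267] 30 ((470.6463928222656, -149.7938690185547), (43.60536575317383, 42.89839553833008), 8.097328186035156)
[376 241  22  22 278] 30 ((456.7544250488281, -288.7047424316406), (44.17709732055664, 44.41764831542969), 86.17703247070312)
knob [ 469.3 -149.6   72. ]
knob [ 456.4 -288.8   72. ]
knob [ 590.2 -284.9   72. ]
```

View pics/c.png

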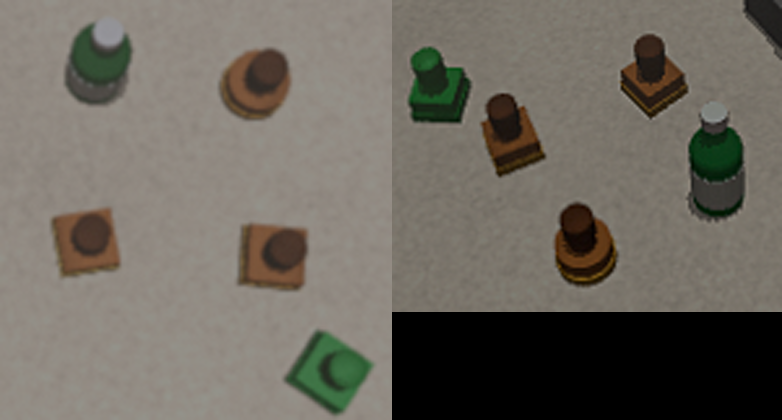

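View pics/d.png

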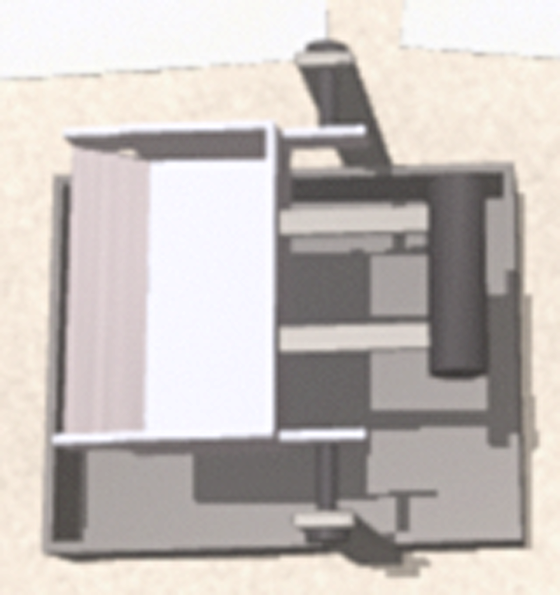

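The crop confirms it: the feet at top (321,246) and (388,251) are square, and the one at (382,189) is round. The tub rim corners in the top crop are at (54,176), (45,552), (527,545) and (513,163). The post tops are near (325,57) and (323,520).

```bash
python3 - <<'E'
from h import *
import pickle
C=pickle.load(open("c0.pkl","rb"));c=C["top"];s=C["scene"]
f=lambda u,v,z:onz(c,110+(u+.5)/3.5-.5,110+(v+.5)/3.5-.5,z)[:2]
P=np.array([f(54,176,60),f(45,552,60),f(527,545,60),f(513,163,60)]);print(P.round(1))
M=np.array([[190,-115],[190,115],[-90,115],[-90,-115]],float)
# tub y = -worldX-ish : fit rigid
best=None
m=M.copy()
for name,mm in (("a",m*[1,1]),("b",m*[1,-1])):
    a=mm-mm.mean(0);b=P-P.mean(0);U,S,V=np.linalg.svd(a.T@b)
    D=np.diag([1,np.sign(np.linalg.det(V.T@U.T))]);R=V.T@D@U.T
    t=P.mean(0)-R@mm.mean(0);e=(mm@R.T+t-P)
    print(name,t.round(1),np.degrees(np.arctan2(R[1,0],R[0,0])).round(2),e.round(1).tolist())
    if best is None or abs(e).sum()<best[0]: best=(abs(e).sum(),R,t)
_,R,t=best
p1,p2=f(325,57,227),f(323,520,227);print("posts",p1,p2,(p1+p2)/2,np.linalg.norm(p1-p2))
d=p1-p2;print("hinge dir ang",np.degrees(np.arctan2(d[1],d[0])))
w=lambda x,y,z:np.r_[R@[x,y]+t,z]
for n,q in dict(bf=(61,0,195),pl=(61,37,195),mi=(61,-37,195),cw=(-67,0,228)).items():
    X=w(*q);u=proj(c,X);print(n,X.round(1),"crop",((u-110)*3.5).round(),"scene",proj(s,X).round(),"rad",np.hypot(*X[:2]).round())
# bucket floor edges measured: back-left corners
for uv in ((150,160),(275,160),(145,432),(272,432)): print(f(*uv,195).round(1))
print("cw ends",f(458,180,243).round(1),f(458,372,243).round(1))
E
```

```text
[[659.3 261. ]
 [431.2 257. ]
 [429.6 -23.2]
 [661.9 -17.7]]
a [546.   69.3] 90.55 [[-0.1, -0.6], [-2.0, 1.1], [2.2, 1.4], [-0.1, -1.9]]
b [543.7  69.3] 87.89 [[-223.5, 2.4], [234.4, -2.1], [225.6, -1.6], [-236.5, 1.3]]
posts [666.13897632  71.41050393] [427.76040585  70.05674983] [546.94969108  70.73362688] 238.3824144216205
hinge dir ang 0.32537976309404115
bf [545.4 130.3 195. ] crop [217. 301.] scene [364. 174.] rad 561.0
pl [508.4 129.9 195. ] crop [216. 371.] scene [353. 166.] rad 525.0
mi [582.4 130.6 195. ] crop [218. 232.] scene [375. 183.] rad 597.0
cw [546.6   2.3 228. ] crop [460. 279.] scene [321. 185.] rad 547.0
[623.3 167.9]
[622.  102.1]
[478.2 166.2]
[476.9 101.4]
cw ends [593.9   2.3] [496.7   2.8]
```

```bash
cat >> h.py <<'E'
def go(*targets):
    "each target (x,y,z,yaw): print shift cm + rz from the present pose"
    s=status.sense();p=np.array(s["tool_pos"]);a=np.radians(s["tcp_rot"])
    R=Ro.from_euler("xyz",a).as_matrix()
    print("t",round(s["time"],2),"pos",p.round(1),"rot",np.degrees(a).round(1),"gap",round(s["finger_gap"],1),"F",np.round(s["ft_force"],1))
    for x,y,z,w in targets:
        d=R.T@(np.array([x,y,z])-p)/10
        rv=Ro.from_matrix(R.T@Ro.from_euler("xyz",[180,0,w],degrees=True).as_matrix()).as_rotvec()
        print(d.round(2),rv.round(3))
E
python3 -c "
from h import *
go((300,300,295,120),(420,-50,295,98.1),(470,-150,140,98.1))"
```

```text
t 0.1 pos [149.9 580.5 230.3] rot [-179.9   -0.   165.5] gap 85.6 F [0.  0.6 0.3]
[-21.55 -23.41  -6.43] [-0.002  0.001  0.794]
[-41.92 -54.3   -6.38] [-2.000e-03  1.000e-03  1.177e+00]
[-49.27 -62.7    9.13] [-2.000e-03  1.000e-03  1.177e+00]
```

```bash
python3 -m handwheel '{"series": [[[-4,-4,-4,0,0,0.15,0.8],[-21.5,-23.4,-6.4,0,0,0.79,0.8],[-21.5,-23.4,-6.4,0,0,0.79,0.8],[-21.5,-23.4,-6.4,0,0,0.79,0.8],[-21.5,-23.4,-6.4,0,0,0.79,0.8],[-21.5,-23.4,-6.4,0,0,0.79,0.8],[-41.9,-54.3,-6.4,0,0,1.177,0.8],[-41.9,-54.3,-6.4,0,0,1.177,0.8],[-41.9,-54.3,-6.4,0,0,1.177,0.8],[-41.9,-54.3,-6.4,0,0,1.177,0.8],[-41.9,-54.3,-6.4,0,0,1.177,0.8],[-41.9,-54.3,-6.4,0,0,1.177,0.8]]]}' 60
python3 -c "
from h import *
go((470,-150,180,98.1),(470,-150,130,98.1))"
```

```text
time: 1.6
tool_pos: [420.0, -51.9, 295.1]
tcp_rot: [180.0, 0.0, 98.0]
ft_force: [0.6, 0.6, 0.2]
finger_gap: 68.3
grip_force: 0.0
t 1.6 pos [420.  -51.9 295.1] rot [180.   0.  98.] gap 68.3 F [0.6 0.6 0.2]
[-10.42   3.57  11.52] [ 0.     0.    -0.001]
[-10.42   3.57  16.52] [ 0.     0.    -0.001]
```

```bash
python3 -m handwheel '{"series": [[[-5,1.8,6,0,0,0,0.8],[-10.4,3.6,11.5,0,0,0,0.8],[-10.4,3.6,11.5,0,0,0,0.8],[-10.4,3.6,11.5,0,0,0,0.8],[-10.4,3.6,11.5,0,0,0,0.8]]]}'
python3 - <<'E'
from h import *
c=snap("wrist");save("w1.png",c["img"])
hsv=cv2.cvtColor(c["img"],cv2.COLOR_RGB2HSV)
m=cv2.inRange(hsv,(4,110,60),(22,255,255))
n,l,st,ce=cv2.connectedComponentsWithStats(m)
for i in range(1,n):
    if st[i,4]<300: continue
    cn=cv2.findContours((l==i).astype('uint8'),0,2)[0][0][:,0].astype(float)
    w=np.array([onz(c,u,v,30)[:2] for u,v in cn],np.float32)
    print(st[i],cv2.minAreaRect(w))
print("exp knob",proj(c,[469.5,-149.8,72]))
go((470,-150,180,98.1))
E
```

```text
time: 2.22
tool_pos: [470.1, -147.1, 180.8]
tcp_rot: [180.0, -0.0, 98.1]
ft_force: [-0.1, 0.2, 0.6]
finger_gap: 68.3
grip_force: 0.0
[256 170  48  51 842] ((472.4454345703125, -147.15895080566406), (43.12303924560547, 47.07712936401367), 8.11298656463623)
[223 295  51  55 987] ((458.7151794433594, -285.422607421875), (55.783973693847656, 44.57245635986328), 83.04962921142578)
[347 315  18  41 300] ((573.9345092773438, -284.9134521484375), (15.8527193069458, 48.604061126708984), 32.27652359008789)
exp knob [275.92921809 210.85024791]
t 2.27 pos [ 470.6 -147.   181.5] rot [179.9   0.   98.1] gap 68.7 F [ 0.4  0.2 -0.2]
[-0.29 -0.1   0.15] [0.001 0.001 0.   ]
```

View pics/w1.png

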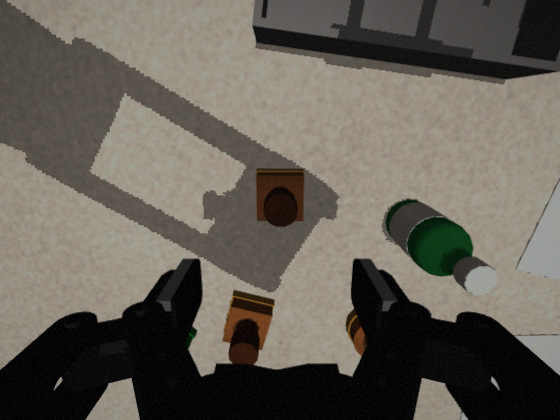

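The wrist view shows stamp A at (280,195), square to the image and centred between the fingers. It is within about 2 mm of the estimate, so I'll descend and grip.

```bash
python3 -m handwheel '{"series": [[[0,0.1,5,0,0,0,0.8],[-0.1,0.1,10,0,0,0,0.8],[-0.1,0.1,13,0,0,0,0.8],[-0.1,0.1,14.0,0,0,0,0.8],[-0.1,0.1,14.0,0,0,0,0.8],[-0.1,0.1,14.0,0,0,0,0.2],[-0.1,0.1,14.0,0,0,0,0.2],[-0.1,0.1,14.0,0,0,0,0.2],[-0.1,0.1,14.0,0,0,0,0.2],[-0.1,0.1,14.0,0,0,0,0.2]]]}' 60
```

```text
time: 3.52
tool_pos: [472.6, -148.8, 41.9]
tcp_rot: [179.9, 0.1, 98.1]
ft_force: [0.8, 0.8, 7.0]
finger_gap: 26.1
grip_force: 58.7
```

```bash
python3 -c "
from h import *
z=[status.sense()['tool_pos'][2] for _ in range(5)];print(z)
go((472,-149,312,98.1),(583,133,312,90.5),(583,133,245,90.5))"
```

```text
[np.float64(41.87744041778443), np.float64(41.87744041778443), np.float64(41.87744041778443), np.float64(41.87744041778443), np.float64(41.87744041778443)]
t 3.52 pos [ 472.6 -148.8   41.9] rot [1.799e+02 1.000e-01 9.810e+01] gap 26.1 F [0.8 0.8 7. ]
[ -0.04   0.   -27.01] [ 0.003  0.001 -0.   ]
[ 26.32  14.95 -27.01] [0.003 0.001 0.132]
[ 26.33  14.94 -20.31] [0.003 0.001 0.132]
```

```bash
python3 -m handwheel '{"series": [[[0,0,-2,0,0,0,0.2],[0,0,-7,0,0,0,0.2],[0,0,-12,0,0,0,0.2],[0,0,-17,0,0,0,0.2],[0,0,-22,0,0,0,0.2],[0,0,-27,0,0,0,0.2],[4,2.3,-27,0,0,0.02,0.2],[9,5.1,-27,0,0,0.05,0.2],[13,7.4,-27,0,0,0.07,0.2],[17,9.7,-27,0,0,0.09,0.2],[21,12,-27,0,0,0.11,0.2],[24,13.6,-27,0,0,0.132,0.2]]]}'
python3 - <<'E'
from h import *
go((583,133,312,90.5),(583,133,242,90.5))
E
```

```text
time: 5.03
tool_pos: [572.3, 110.2, 309.7]
tcp_rot: [-179.9, -0.0, 90.5]
ft_force: [0.1, 0.5, -2.3]
finger_gap: 26.1
grip_force: 59.7
t 5.03 pos [572.3 110.2 309.7] rot [-179.9   -0.    90.5] gap 26.1 F [ 0.1  0.5 -2.3]
[ 2.27  1.09 -0.23] [-0.001 -0.     0.001]
[2.27 1.1  6.77] [-0.001 -0.     0.001]
```

```bash
python3 -m handwheel '{"series": [[[1.2,0.6,0,0,0,0,0.2],[2.3,1.1,0,0,0,0,0.2],[2.3,1.1,2,0,0,0,0.2],[2.3,1.1,4.5,0,0,0,0.2],[2.3,1.1,4.5,0,0,0,0.2],[2.3,1.1,4.5,0,0,0,0.2]]]}'
python3 - <<'E'
from h import *
go((583,133,240,90.5))
s=snap("scene");w=snap("wrist")
A=cv2.resize(s["img"][100:290,280:440],(480,570),interpolation=2)
B=cv2.resize(w["img"],(320,240))
B=cv2.copyMakeBorder(B,0,330,0,0,0)
save("e.png",cv2.convertScaleAbs(np.hstack([A,B]),alpha=1.4))
E
```

```text
time: 5.78
tool_pos: [583.0, 130.7, 265.5]
tcp_rot: [180.0, 0.0, 90.5]
ft_force: [-0.4, -0.2, -2.5]
finger_gap: 26.1
grip_force: 59.7
t 5.78 pos [583.  130.7 265.5] rot [180.    0.   90.5] gap 26.1 F [-0.4 -0.2 -2.5]
[0.23 0.01 2.55] [ 0.     0.    -0.001]
```

View pics/e.png

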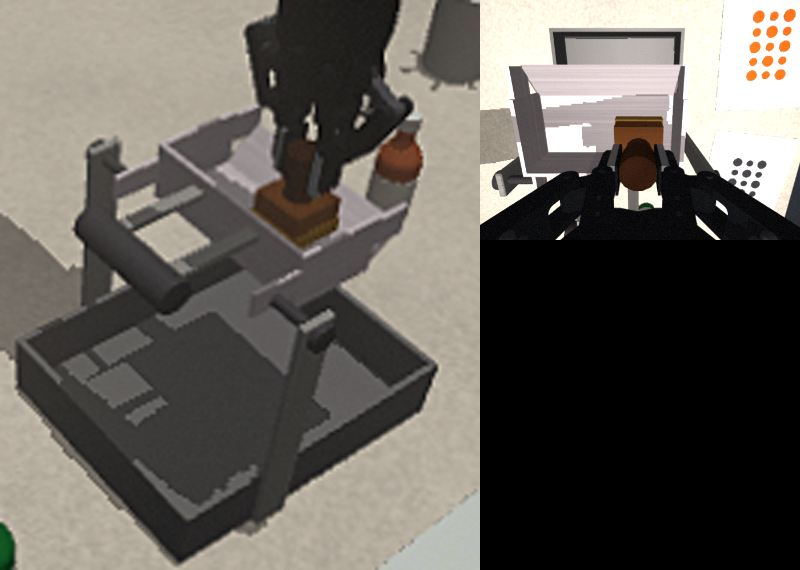

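The stamp hangs square over the +x half of the bucket and clears the back and side walls. I'll lower it to about 3 mm above the floor and release.

```bash
python3 -m handwheel '{"series": [[[0.2,0,1,0,0,0,0.2],[0.2,0,2,0,0,0,0.2],[0.2,0,2.4,0,0,0,0.2],[0.2,0,2.4,0,0,0,0.2]]]}'
```

```text
time: 6.38
tool_pos: [582.6, 133.5, 240.5]
tcp_rot: [-179.9, 0.0, 90.5]
ft_force: [0.9, -0.1, -2.9]
finger_gap: 25.9
grip_force: 59.8
```

Still hanging free at −2.9 N. Release, then lift.

```bash
python3 -m handwheel '{"series": [[[0,0,0,0,0,0,0.46],[0,0,0,0,0,0,0.46],[0,0,0,0,0,0,0.46],[0,0,-1,0,0,0,0.46],[0,0,-3,0,0,0,0.46],[0,0,-7,0,0,0,0.46],[0,0,-8,0,0,0,0.46]]]}'
python3 - <<'E'
from h import *
s=snap("scene")
A=cv2.resize(s["img"][100:290,280:440],(480,570),interpolation=2)
save("f.png",cv2.convertScaleAbs(A,alpha=1.4))
go((583,133,325,86.2),(550,0,320,86.2),(459,-287,200,86.2))
E
```

```text
time: 7.25
tool_pos: [584.5, 133.7, 326.8]
tcp_rot: [179.6, -0.1, 90.5]
ft_force: [0.2, -0.3, -0.5]
finger_gap: 39.3
grip_force: 0.0
t 7.3 pos [584.4 133.7 326.5] rot [179.6  -0.   90.5] gap 39.5 F [0.4 0.4 0.8]
[-0.06 -0.15  0.15] [ 0.007 -0.001  0.075]
[-13.33  -3.57   0.62] [ 0.007 -0.001  0.075]
[-41.96 -13.01  12.53] [ 0.007 -0.001  0.075]
```

View pics/f.png

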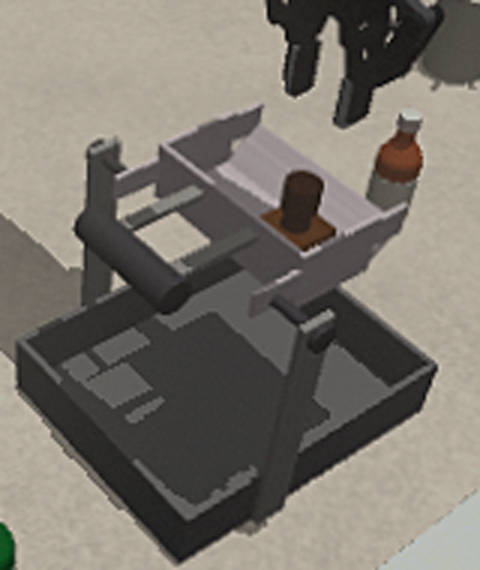

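Stamp A stands upright in the bucket at (300,225) and the bucket hasn't moved. On to stamp B.

```bash
python3 -m handwheel '{"series": [[[-5,-1.4,0,0,0,0.02,0.7],[-10,-2.8,0,0,0,0.04,0.7],[-15,-4.2,0,0,0,0.06,0.7],[-20,-5.8,0.5,0,0,0.075,0.7],[-25,-7.4,3,0,0,0.075,0.7],[-30,-9,6,0,0,0.075,0.7],[-35,-10.7,9,0,0,0.075,0.7],[-39,-12,11.5,0,0,0.075,0.7],[-41.9,-13,12.5,0,0,0.075,0.7],[-41.9,-13,12.5,0,0,0.075,0.7],[-41.9,-13,12.5,0,0,0.075,0.7]]]}'
python3 - <<'E'
from h import *
c=snap("wrist")
hsv=cv2.cvtColor(c["img"],cv2.COLOR_RGB2HSV)
m=cv2.inRange(hsv,(4,110,60),(22,255,255))
n,l,st,ce=cv2.connectedComponentsWithStats(m)
for i in range(1,n):
    if st[i,4]<300: continue
    cn=cv2.findContours((l==i).astype('uint8'),0,2)[0][0][:,0].astype(float)
    w=np.array([onz(c,u,v,30)[:2] for u,v in cn],np.float32)
    print(st[i],cv2.minAreaRect(w))
    # top-edge of the foot (plate far edge) slope
    e=cn[(cn[:,1]<cn[:,1].min()+6)];print(np.polyfit(e[:,0],e[:,1],1))
go((458.7,-286,200,86.2),(458.7,-286,41,86.2))
E
```

```text
time: 8.68
tool_pos: [456.9, -286.3, 196.4]
tcp_rot: [180.0, -0.0, 86.2]
ft_force: [-0.1, 0.6, 0.3]
finger_gap: 59.6
grip_force: 0.0
[ 388  153   59   54 1232] ((587.4049682617188, -283.1060485839844), (48.43838882446289, 50.25510787963867), 60.452213287353516)
[-9.84898227e-03  1.59359488e+02]
[ 257  169   47   51 1026] ((458.87420654296875, -289.70062255859375), (47.759490966796875, 43.327232360839844), 83.20513153076172)
[2.55415817e-02 1.64058847e+02]
t 8.72 pos [ 457.2 -286.1  196.7] rot [180.   -0.   86.2] gap 59.8 F [ 0.   0.6 -0.3]
[ 0.02  0.15 -0.33] [ 0.001 -0.     0.001]
[ 0.02  0.14 15.57] [ 0.001 -0.     0.001]
```

```bash
python3 -m handwheel '{"series": [[[-0.1,0.15,5,0,0,0.02,0.7],[-0.2,0.15,10,0,0,0.02,0.7],[-0.2,0.15,14,0,0,0.02,0.7],[-0.2,0.15,15.5,0,0,0.02,0.7],[-0.2,0.15,15.5,0,0,0.02,0.7],[-0.2,0.15,15.5,0,0,0.02,0.2],[-0.2,0.15,15.5,0,0,0.02,0.2],[-0.2,0.15,15.5,0,0,0.02,0.2],[-0.2,0.15,15.5,0,0,0.02,0.2]]]}' 60
python3 -c "
from h import *
go((458,-288,325,85),(509,133,325,90.5))"
```

```text
time: 9.85
tool_pos: [459.8, -289.9, 43.7]
tcp_rot: [179.8, 0.1, 85.1]
ft_force: [0.9, 1.0, 7.6]
finger_gap: 25.9
grip_force: 58.9
t 9.85 pos [ 459.8 -289.9   43.7] rot [1.798e+02 1.000e-01 8.510e+01] gap 25.9 F [0.9 1.  7.6]
[  0.12  -0.09 -28.13] [0.004 0.002 0.001]
[ 42.5    1.37 -28.21] [ 0.004  0.002 -0.095]
```

```bash
python3 -m handwheel '{"series": [[[0,0,-2,0,0,0,0.2],[0,0,-7,0,0,0,0.2],[0,0,-12,0,0,0,0.2],[0,0,-17,0,0,0,0.2],[2,0,-22,0,0,0,0.2],[6,0.2,-26,0,0,-0.02,0.2],[11,0.4,-28,0,0,-0.04,0.2],[16,0.6,-28.1,0,0,-0.06,0.2],[21,0.8,-28.1,0,0,-0.08,0.2],[26,1,-28.1,0,0,-0.095,0.2],[31,1.2,-28.1,0,0,-0.095,0.2],[35,1.3,-28.1,0,0,-0.095,0.2]]]}'
python3 -m handwheel '{"series": [[[3,0,0,0,0,0,0.2],[5.5,0.1,0,0,0,0,0.2],[7.3,0.1,0,0,0,0,0.2],[7.3,0.1,3,0,0,0,0.2],[7.3,0.1,5,0,0,0,0.2],[7.3,0.1,5.4,0,0,0,0.2],[7.3,0.1,5.4,0,0,0,0.2]]]}'
python3 - <<'E'
from h import *
go((509,133.5,241.5,90.5))
s=snap("scene");w=snap("wrist")
A=cv2.resize(s["img"][100:290,280:440],(480,570),interpolation=2)
B=cv2.resize(w["img"],(320,240))
B=cv2.copyMakeBorder(B,0,330,0,0,0)
save("g.png",cv2.convertScaleAbs(np.hstack([A,B]),alpha=1.4))
E
```

```text
time: 11.35
tool_pos: [500.9, 60.7, 322.7]
tcp_rot: [180.0, -0.0, 90.6]
ft_force: [-0.1, -0.5, -2.2]
finger_gap: 26.2
grip_force: 59.7
time: 12.22
tool_pos: [501.5, 131.5, 268.5]
tcp_rot: [-180.0, 0.0, 90.5]
ft_force: [-0.2, 0.7, -1.6]
finger_gap: 26.1
grip_force: 59.6
t 12.22 pos [501.5 131.5 268.5] rot [-180.     0.    90.5] gap 26.1 F [-0.2  0.7 -1.6]
[0.2  0.75 2.7 ] [-0.  0. -0.]
```

View pics/g.png

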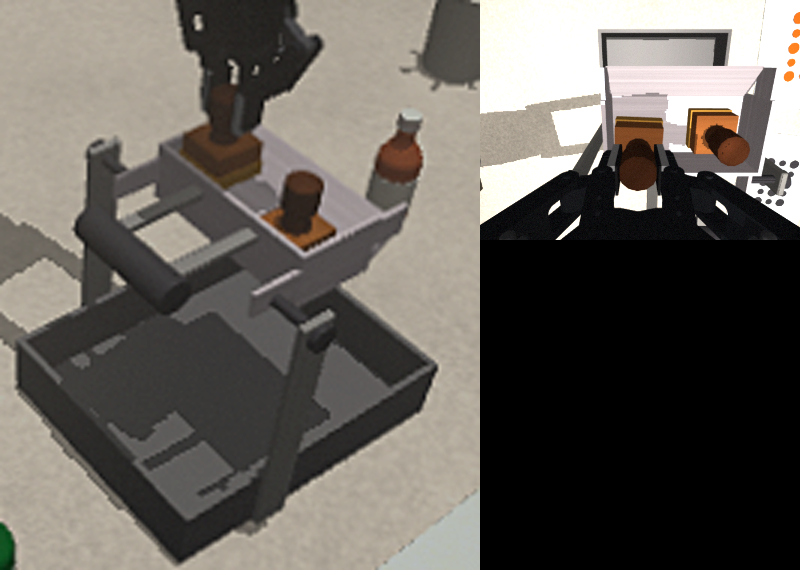

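Stamp B hangs square over the free half at (222,150), with stamp A beside it at (300,225). I'll shift it 7.5 mm inward and lower it.

```bash
python3 -m handwheel '{"series": [[[0.2,0.75,0,0,0,0,0.2],[0.2,0.75,0.8,0,0,0,0.2],[0.2,0.75,1.8,0,0,0,0.2],[0.2,0.75,2.5,0,0,0,0.2],[0.2,0.75,2.5,0,0,0,0.2]]]}'
```

```text
time: 12.95
tool_pos: [508.3, 133.8, 242.0]
tcp_rot: [-179.9, 0.0, 90.5]
ft_force: [-0.3, 0.3, -2.8]
finger_gap: 25.9
grip_force: 59.7
```

```bash
python3 -m handwheel '{"series": [[[0,0,0,0,0,0,0.46],[0,0,0,0,0,0,0.46],[0,0,-2,0,0,0,0.46],[0,0,-7,0,0,0,0.46],[0,0,-13,0,0,0,0.46],[0,0,-16,0,0,0,0.46],[0,0,-16,0,0,0,0.46],[0,0,-16,0,0,0,0.46]]]}'
python3 - <<'E'
from h import *
s=snap("scene");w=snap("top")
A=cv2.resize(s["img"][100:290,280:440],(480,570),interpolation=2)
B=cv2.resize(w["img"][110:280,110:270],(320,340))
B=cv2.copyMakeBorder(B,0,230,0,0,0)
save("i.png",cv2.convertScaleAbs(np.hstack([A,B]),alpha=1.4))
go((546,90,330,90.5))
E
```

```text
time: 13.95
tool_pos: [508.9, 133.9, 403.5]
tcp_rot: [180.0, -0.0, 90.5]
ft_force: [0.3, -0.4, 0.3]
finger_gap: 39.1
grip_force: 0.0
t 14.05 pos [508.5 133.8 402.1] rot [-179.9    0.    90.5] gap 39.4 F [-0.4 -0.2 -0.5]
[-4.41  3.72  7.2 ] [-0.002  0.     0.   ]
```

View pics/i.png

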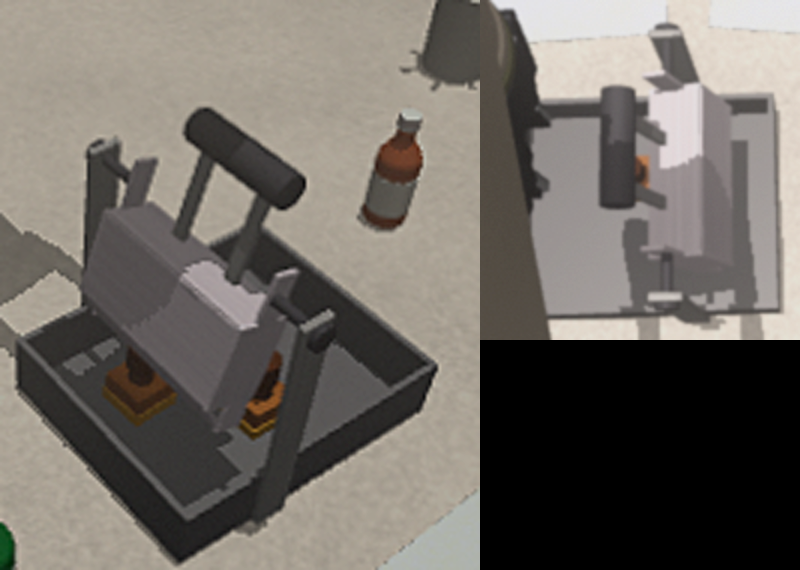

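The bucket has tipped and both stamps are in the tub, at (140,385) and (265,400). The counterweight stands up at (245,155). I'll shut the fingers, go in ahead of the bar and push along −y.

```bash
python3 -m handwheel '{"series": [[[1.2,2,0,0,0,0,0],[2.4,3.75,2,0,0,0,0],[2.4,3.75,6,0,0,0,0],[2.4,3.75,10,0,0,0,0],[2.4,3.75,13,0,0,0,0],[2.4,3.75,13.6,0,0,0,0],[2.4,3.75,13.6,0,0,0,0]]]}'
python3 -m handwheel '{"series": [[[-1,0,0,0,0,0,0],[-2,0,0,0,0,0,0],[-2.8,0,0,0,0,0,0],[-3.6,0,0,0,0,0,0],[-4.4,0,0,0,0,0,0],[-5.2,0,0,0,0,0,0]]]}'
```

```text
time: 14.92
tool_pos: [546.0, 158.2, 267.3]
tcp_rot: [-180.0, 0.0, 90.5]
ft_force: [1.1, 0.2, 0.6]
finger_gap: 0.2
grip_force: 0.0
time: 15.68
tool_pos: [546.7, 105.5, 267.2]
tcp_rot: [-180.0, 0.0, 90.5]
ft_force: [0.4, 1.3, 1.0]
finger_gap: -0.2
grip_force: 0.6
```

```bash
python3 -m handwheel '{"series": [[[-0.8,0,0.2,0,0,0,0],[-1.6,0,0.3,0,0,0,0],[-2.4,0,0.3,0,0,0,0],[-3.2,0,0.3,0,0,0,0],[-4,0,0.3,0,0,0,0],[-4.8,0,0.3,0,0,0,0],[-5.5,0,0.3,0,0,0,0],[-6,0,0.3,0,0,0,0],[-6,0,0.3,0,0,0,0],[-6,0,-3,0,0,0,0],[-6,0,-8,0,0,0,0],[-6,0,-13,0,0,0,0]]]}'
python3 -m handwheel '{"series": [[[-4,-4,-1,0,0,0,0],[-9,-4,-1,0,0,0,0],[-14,-4,-1,0,0,0,0],[-18,-4,-1,0,0,0,0],[-18,-4,-1,0,0,0,0],[-18,-4,-1,0,0,0,0],[-18,-4,-1,0,0,0,0],[-18,-4,-1,0,0,0,0]]]}'
python3 - <<'E'
from h import *
s=snap("scene");w=snap("top")
A=cv2.resize(s["img"][100:340,150:440],(480,397),interpolation=2)
B=cv2.resize(w["img"][110:310,110:430],(320,200))
B=cv2.copyMakeBorder(B,0,197,0,0,0)
save("j.png",cv2.convertScaleAbs(np.hstack([A,B]),alpha=1.4))
E
```

```text
time: 17.18
tool_pos: [547.0, 46.5, 398.5]
tcp_rot: [-180.0, -0.0, 90.5]
ft_force: [0.5, -0.1, -0.7]
finger_gap: -0.1
grip_force: 0.0
time: 18.18
tool_pos: [509.1, -133.2, 407.5]
tcp_rot: [180.0, 0.0, 90.6]
ft_force: [0.4, -0.1, -0.8]
finger_gap: 0.4
grip_force: 0.0
```

View pics/j.png

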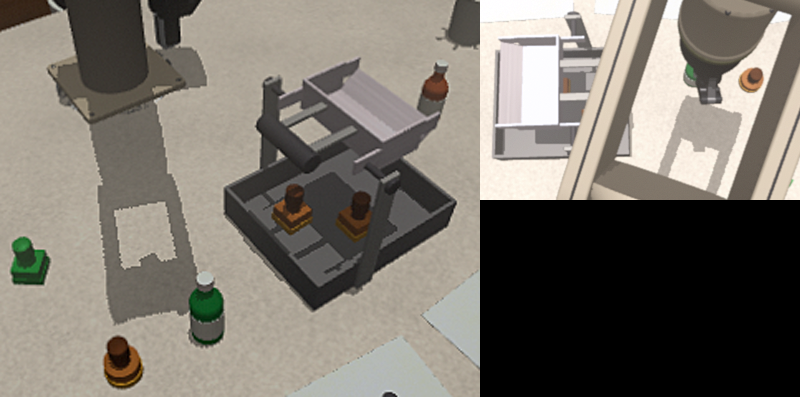

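The bucket is upright and empty. Both square stamps are in the tub at (293,207) and (358,215), and the round stamp hasn't moved at (120,360). The arm is clear.

```bash
python3 -c "
from bench import r
print(r.hand_in())"
```

```text
the job is handed in; nothing more can be done
None
```

I handed the job in at about 18 s: the two square stamps together tripped the bucket and landed in the tub, and the last pictures show it empty and upright again with the round stamp untouched.

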